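# Find the rocking cover on the instrument box and hold it home

### The job

One of the three square metal covers in the lid of the blue instrument box rocks. Test all three by pressing each with a closed fingertip, one after another from your left to your right, then press the one that rocks down flat and flush in its pocket and keep holding it there, finishing while you still hold it down, so that I can put its screws in. Only press: do not pick or pry a cover out, and leave the brass post, the jar and the screwdriver where they are.

Things in the scene. Friction and masses are not known exactly. Their poses are not given: they have to be found in the camera images.
- box: blue instrument box, fixed to the bench, 170 mm deep (x) by 285 mm wide (y), top of the lid 60 mm above the origin; origin at the centre of its underside, x to the back (away from the connectors), y to the left as the robot faces it. Three pockets 8 mm deep (floor 52 mm up) lie in a row at x = -18 mm, y = +88 (left), 0 (middle), -88 mm (right)
- cover_left: the left (+y) of three identical covers: loose square aluminium cover, 64 x 64 x 8 mm, lying in its pocket in the box's lid with 1.5 mm of play all round; origin at the centre of its underside, z up, top face 8 mm above. Two of the three are sound: they lie on the solid pocket floor, flush with the lid, and do not give. Which one rocks changes
- cover_mid: the middle one, alike: loose square aluminium cover, 64 x 64 x 8 mm, lying in its pocket in the box's lid with 1.5 mm of play all round; origin at the centre of its underside, z up, top face 8 mm above. The one that rocks rides level, 2.5 mm proud, on a 12 mm wide spring pad under its centre; pressed near an edge (1 N is enough) it tilts 0.08 to 0.1 rad, that edge down
- cover_right: the right (-y) one, alike: loose square aluminium cover, 64 x 64 x 8 mm, lying in its pocket in the box's lid with 1.5 mm of play all round; origin at the centre of its underside, z up, top face 8 mm above. The rocking one, pressed at its centre, starts to sink at 2 N, is flat on its floor at 4 N (6 to 15 N holds it surely) and springs up when let go
- standoff: bystander: small brass post, 12 mm across and 28 mm tall, standing loose on the back strip of the box's lid, behind the covers; origin at the centre of its foot
- jar: bystander: small amber jar with a red cap, 44 mm across and 55 mm tall, standing on the bench to the left of the box; origin at the centre of its foot
- driver: bystander: screwdriver, 170 mm long, lying on the bench to the right of the box; origin about mid-length on its underside, x along it towards the blade
Not all that is in view belongs to the job. Leave any black or green look-alike of the cover_left alone.

How it is judged:
On the way, in this order (a step that is already met when the one before it is completed fails the run):
1. the left cover is tested: pressed with the fingers by more than 1 N (contact force between the fingers and cover_left above 1 N), for 0.1 s.
2. the middle cover is tested: pressed with the fingers by more than 1 N (contact force between the fingers and cover_mid above 1 N), for 0.1 s.
3. the right cover is tested: pressed with the fingers by more than 1 N (contact force between the fingers and cover_right above 1 N), for 0.1 s.
At the end, for the whole second after the job is handed in: All three covers lie flush: each underside is less than 1.2 mm above its pocket floor and each is level within 0.03 rad; the fingers press on a cover with more than 2 N. As the loose cover springs up when let go, this means that it is the one being held down (z of each of cover_left, cover_mid, cover_right in the frame of box below 0.0532 m and angle between each of cover_left, cover_mid, cover_right's own z axis and vertical below 0.03 rad and (contact force between the fingers and cover_left above 2 N or contact force between the fingers and cover_mid above 2 N or contact force between the fingers and cover_right above 2 N)); the arm keeps its last pose, push and grip.
It fails at once if a cover is lifted more than 12 mm out of its pocket (z of any of cover_left, cover_mid, cover_right in the frame of box above 0.064 m).
It fails at once if the standoff is pushed more than 15 mm, tipped or carried off (distance of standoff from where it was at the start of the episode above 0.015 m or angle between standoff's own z axis and vertical above 0.4 rad).
It fails at once if the jar is pushed more than 15 mm, tipped or carried off (distance of jar from where it was at the start of the episode above 0.015 m or angle between jar's own z axis and vertical above 0.4 rad).
It fails at once if the driver is pushed more than 15 mm, tipped or carried off (distance of driver from where it was at the start of the episode above 0.015 m).
It also fails if it takes over 70 s, if anything falls off the work surface, if the arm or the gripper's body presses on something with over 40 N, if the wrist force passes 120 N, or if a joint passes its speed limit or range.

### The arm

A 6-joint arm with a two-finger parallel gripper is mounted at the origin on the work surface. World frame = base frame: x ahead of the robot, y to its left, z up, the work surface at z = 0. Lengths are in m, angles in rad, forces in N, time in s.
With the tool pointing down it reaches from about 0.3 to 0.75 m from the base axis. Payload 8.5 kg.
Tool frame: the origin (TCP) lies at the very end of the fingers, on their centre line; the grasp point (between the pads) lies 19 mm behind it (r.tcp_to_grasp is the distance from the TCP to the grasp point, in m); z points along the fingers, y is the direction in which the jaws open and shut (so a half turn about z gives the same grasp; the last joint's range is limited). The gripper opens to 85 mm and grips with 20 to 120 N. Pads are 22 mm wide; open, the fingers measure 114 mm over their backs; the gripper's body (76 mm by 85 mm) begins 54 mm behind the grasp point. The pads swing forward as they close: fully open they stand 13 mm farther back than shut.
Start: joints at [1.047, 0.381, 1.297, -0, 1.464, -0.215], TCP at [0.167, 0.524, 0.231] pointing down, gripper open.
Joint ranges: [-3.11, 3.11], [-0.89, 2.33], [0.22, 2.48], [-1.42, 4.56], [0.17, 2.85], [-2.88, 2.88]. Speed limits (rad/s): [2.39, 2.39, 3.14, 3.14, 3.14, 3.14].

### API

Orientations are given as a unit quaternion [x, y, z, w].
In Python, from rig import r, camera gives the robot as it stands. The module is installed in compiled form; this text tells all that it offers.
- The arm moves only by the shell command python3 -m handwheel 'ROWS' [FORCE]. ROWS is JSON, a list of rows, each an object with "linear": the shift along the tool's x, y, z in m, a list of three; "twist": the turn, a rotation vector about the tool's x, y, z in degrees, a list of three; "claw": the finger opening in m, from 0 to 0.0854. A call has 1 to 20 rows; each row is the pose to reach, as a shift and turn from the pose commanded when the call began, along the tool's axes at that moment; what a row does not reach only later rows make up. A row lasts 1/12 s, in which the tool goes at most 41.7 mm and 7.16 degrees, less where a joint would pass 70% of its speed; a pose out of reach is approached as far as the arm can. A call with a gripper value outside its range is refused whole. The fingers move at their own pace and stop on an object; FORCE is the grip in N (left out, the last holds). Time passes only in rows, so rows that repeat a pose let the fingers close. It gives the time, the measured TCP pose, the force and the opening at its end, in the units of the state.
- r.sense(): the state, without advancing time (a new reading comes with each control period).
- camera(name): name is "side" or "top"; returns a dict with "pixels" (480x640x3 uint8, red, green, blue), "camera_matrix" (3x3 intrinsics, pixels), "k1" (the pictures are not rectified: a ray, as slopes to the right and down, at radius r is drawn at 1 + k1 r^2 times it, then the intrinsics apply), "R" (3x3) and "t" (3): a world point X has camera coordinates R X + t. Camera axes: x right, y down, z forward; pixel columns grow to the right and rows downward; lengths in m; the calibration is good to about 2 mm. A picture is of the moment at which its call begins. There is no depth.
- r.finish_job(): hands the job in, once; it reports no verdict.
The state is a dict: "time": time; "qpos": joint angles; "joint_vel": joint speeds; "tau": joint torques, N m; "tool_pos": TCP position; "tcp_rot": TCP orientation; "wrist_force": force on the tool from outside, world axes, zero at the start; "moment": the same for the moment, N m; "grip_width": opening from 0.0 (shut) to 1.0 (fully open).
Only numpy, scipy, OpenCV 4.12 (cv2) and the standard library are available. Lean on these libraries where they do the work, as an engineer would, in place of code of your own. Each camera call takes 0.05 s, during which the arm holds its last target. There are 200 camera calls.

## Working session

There is one attempt and no reset: what is moved stays moved. The work goes in short steps, Python scripts to look and compute and a shell command to move; the robot and the scene stay as the last step left them, time stands still between calls to the robot, and variables do not carry over. Pictures are saved under pics/ and viewed, about 8 in all and at most 12, crops included, and the job is handed in when it is done.

```bash
mkdir -p pics
python3 - <<'E'
from rig import r,camera
import cv2,numpy as np
for n in("top","side"):
    c=camera(n);cv2.imwrite(f"pics/{n}0.png",c["pixels"][:,:,::-1]);np.savez(f"{n}0.npz",**c)
    print(n,c["camera_matrix"].tolist(),c["k1"],c["R"].round(4).tolist(),c["t"])
s=r.sense();print(s)
E
```

```text
top [[547.1653856914062, 0.0, 317.7327794969257], [0.0, 547.1653856914062, 236.6836618114009], [0.0, 0.0, 1.0]] 0.02474096441110218 [[0.0014, -1.0, -0.0023], [-0.9932, -0.0011, -0.116], [0.116, 0.0025, -0.9932]] [0.05228982 0.56038483 1.12270048]
side [[518.1502349570801, 0.0, 317.63707354333724], [0.0, 518.1502349570801, 239.9066599158693], [0.0, 0.0, 1.0]] -0.07186868542284025 [[0.9566, -0.2913, -0.0058], [-0.1714, -0.5468, -0.8195], [0.2355, 0.785, -0.573]] [-0.53979541  0.19201108  0.71358911]
{'time': 0.1, 'qpos': array([ 1.04667909e+00,  3.81155613e-01,  1.29813884e+00, -3.17771547e-06,
        1.46360427e+00, -2.15306387e-01]), 'joint_vel': array([ 0.00087171, -0.00308063, -0.00241047,  0.00064452,  0.00077892,
       -0.00141969]), 'tau': array([ 3.79553050e-03, -4.49217761e+01, -2.31659693e+01, -8.77839489e-05,
        3.59961356e-03, -7.54543777e-06]), 'tool_pos': array([0.16703689, 0.52375784, 0.23077458]), 'tcp_rot': array([ 1.53792425e-01,  9.88102962e-01, -6.09480507e-04, -2.34498897e-04]), 'wrist_force': array([-0.748914  , -0.41425291,  0.27999217]), 'moment': array([0.00710971, 0.00506602, 0.00701355]), 'grip_width': 1.0008681338284207}
```

View pics/top0.png

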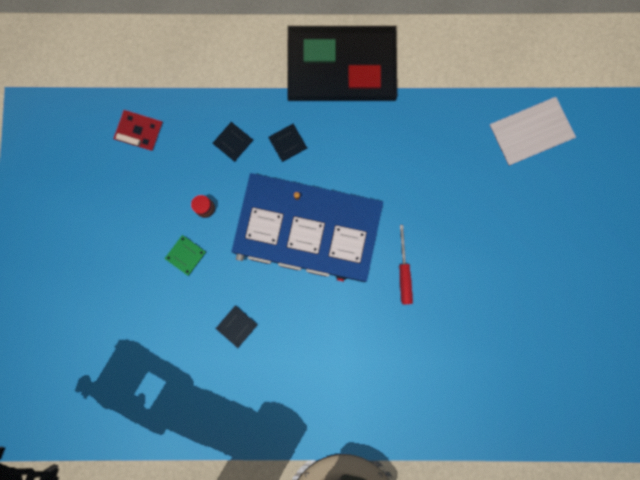

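View pics/side0.png

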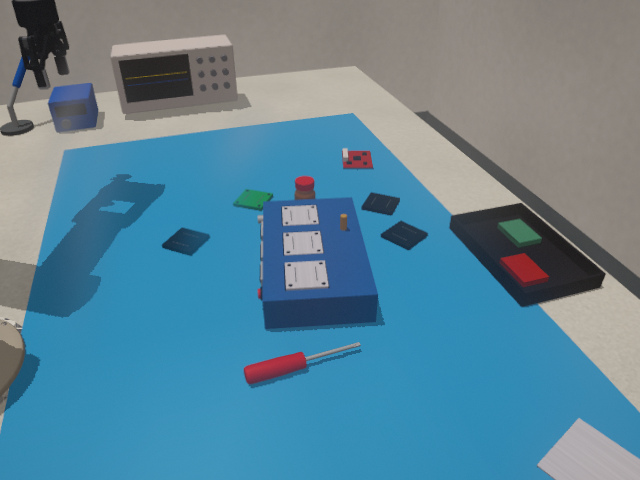

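The top view shows white covers at (265,226), (306,235) and (348,244), the brass post at (297,195), the jar at (203,205) and the driver at (404,265). Things that could be taken for a cover are the black squares at (233,141), (288,142) and (237,326), the green board at (186,255), the red board at (138,130) and the paper at (533,130). I choose the three white plates in the blue lid. In the side view they are at (300,215) left, (303,243) middle and (306,275) right.

```bash
cat > h.py <<'E'
import numpy as np,cv2
def ray(c,p):
    K=c["camera_matrix"];k=float(c["k1"])
    n=cv2.undistortPoints(np.float64(p).reshape(-1,1,2),K,np.array([k,0,0,0,0.])).reshape(-1,2)
    return -c["R"].T@c["t"], np.c_[n,np.ones(len(n))]@c["R"]
def onz(c,p,z):
    o,d=ray(c,p);return o+d*((z-o[2])/d[:,2])[:,None]
def tri(c1,p1,c2,p2):
    o1,d1=ray(c1,p1);o2,d2=ray(c2,p2);out=[]
    for a,b in zip(d1,d2):
        s=np.linalg.lstsq(np.c_[a,-b],o2-o1,rcond=None)[0]
        out.append(np.r_[(o1+a*s[0]+o2+b*s[1])/2,np.linalg.norm(o1+a*s[0]-o2-b*s[1])])
    return np.array(out)
def covers(c,roi):
    im=c["pixels"];h=cv2.cvtColor(im,cv2.COLOR_RGB2HSV)
    m=((h[:,:,1]<60)&(h[:,:,2]>130)).astype(np.uint8);z=np.zeros_like(m);x0,y0,x1,y1=roi;z[y0:y1,x0:x1]=m[y0:y1,x0:x1]
    z=cv2.morphologyEx(z,cv2.MORPH_CLOSE,np.ones((5,5),np.uint8))
    cs=[q for q in cv2.findContours(z,0,2)[0] if cv2.contourArea(q)>250]
    return cs
E
python3 - <<'E'
import numpy as np,cv2
from h import *
t=dict(np.load("top0.npz"));s=dict(np.load("side0.npz"))
P=[]
for c,roi,k in((t,(240,200,375,268),0),(s,(275,200,335,292),1)):
    cs=sorted(covers(c,roi),key=lambda q:cv2.boundingRect(q)[1-0 if k else 0])
    cen=[]
    for q in cs:
        M=cv2.moments(q);cen.append((M["m10"]/M["m00"],M["m01"]/M["m00"]));
        b=cv2.boxPoints(cv2.minAreaRect(q));w=onz(c,b,.06)
        print(k,cv2.contourArea(q),np.round(cen[-1],1),onz(c,[cen[-1]],.06).round(4),np.linalg.norm(w-np.roll(w,1,0),axis=1).round(4))
        if not k: e=w[1]-w[0];print(np.degrees(np.arctan2(e[1],e[0]))%90)
    P.append(cen)
print(tri(t,P[0],s,P[1]).round(4))
# blue box lid, post, jar
for c,n in((t,"top"),(s,"side")):
    h=cv2.cvtColor(c["pixels"],cv2.COLOR_RGB2HSV)
    m=((h[:,:,0]>109)&(h[:,:,0]<125)&(h[:,:,1]>150)&(h[:,:,2]>80)).astype(np.uint8)
    if n=="top":
        q=max(cv2.findContours(m,0,2)[0],key=cv2.contourArea);b=cv2.boxPoints(cv2.minAreaRect(q));print("box",b.round(),onz(c,b,.06).round(3).tolist())
a=t["pixels"][170:290,225:415,::-1];b=s["pixels"][170:310,235:400,::-1]
a=cv2.resize(a,(780,492),interpolation=2);cv2.imwrite("pics/crop0.png",a)
E
```

```text
0 948.5 [263.9 225.7] [[0.5798 0.1641 0.06  ]] [0.0663 0.0664 0.0667 0.0663]
78.47540152923717
0 953.0 [305.4 234.8] [[0.561  0.0784 0.06  ]] [0.0663 0.0665 0.0667 0.0663]
77.9717855326885
0 966.5 [347.3 243.6] [[ 0.5428 -0.0079  0.06  ]] [0.0662 0.0664 0.0667 0.0663]
77.72655273408475
1 632.5 [299.5 214.8] [[0.5797 0.1631 0.06  ]] [0.0662 0.0671 0.0666 0.0633]
1 805.0 [302.3 242.7] [[0.5611 0.0767 0.06  ]] [0.066  0.0668 0.0664 0.0628]
1 1048.0 [305.6 274.3] [[ 0.5432 -0.0064  0.06  ]] [0.0659 0.0686 0.0664 0.0641]
[[ 5.800e-01  1.642e-01  5.930e-02  1.000e-04]
 [ 5.613e-01  7.840e-02  5.880e-02  4.000e-04]
 [ 5.427e-01 -7.900e-03  6.120e-02  1.000e-04]]
box [[301. 266.]
 [301. 266.]
 [301. 266.]
 [301. 266.]] [[0.497, 0.087, 0.06], [0.497, 0.087, 0.06], [0.497, 0.087, 0.06], [0.497, 0.087, 0.06]]
```

View pics/crop0.png

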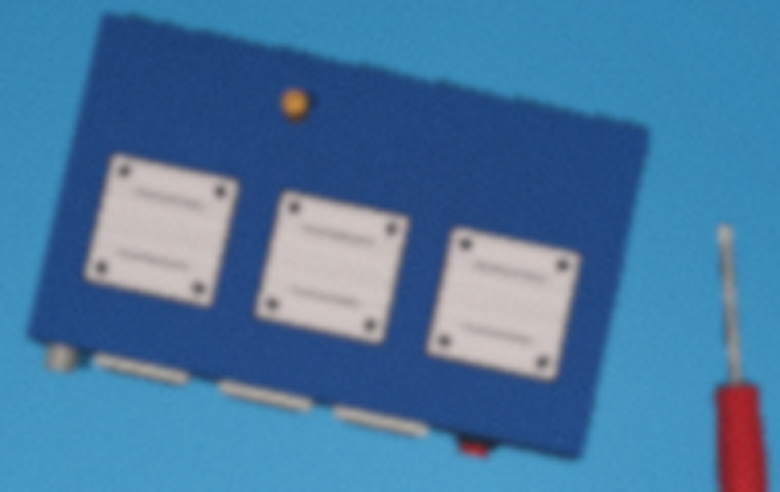

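The crop confirms the three white covers in the lid, with the post at crop (295,103). The spacing measures 88 mm, side lengths are about 64–66 mm, and the heights agree. The right cover triangulates about 2 mm higher, which the press test will check. Next I compute the moves.

```bash
cat > go.py <<'E'
import sys,numpy as np
from rig import r
from scipy.spatial.transform import Rotation as R
s=r.sense();Q=R.from_quat(s["tcp_rot"])
T=dict(L=(.5798,.1638),M=(.5612,.0777),R=(.5428,-.0073))
for k,(x,y) in T.items():print(k,(Q.inv().apply(np.r_[x,y,.060]-s["tool_pos"])*1e3).round(1))
print(s["time"],s["tool_pos"].round(4),s["wrist_force"].round(2),s["grip_width"],Q.as_matrix().round(3).tolist())
E
python3 go.py
```

```text
L [-502.7 -217.3  170.9]
M [-511.1 -304.9  171. ]
R [-519.4 -391.5  171.1]
0.1 [0.167  0.5238 0.2308] [-0.75 -0.41  0.28] 1.0008681338284207 [[-0.953, 0.304, -0.001], [0.304, 0.953, -0.001], [0.0, -0.001, -1.0]]
```

```bash
python3 -m handwheel '[{"linear":[-0.5027,-0.2173,0.03],"twist":[0,0,0],"claw":0},{"linear":[-0.5027,-0.2173,0.03],"twist":[0,0,0],"claw":0},{"linear":[-0.5027,-0.2173,0.03],"twist":[0,0,0],"claw":0},{"linear":[-0.5027,-0.2173,0.03],"twist":[0,0,0],"claw":0},{"linear":[-0.5027,-0.2173,0.03],"twist":[0,0,0],"claw":0},{"linear":[-0.5027,-0.2173,0.03],"twist":[0,0,0],"claw":0},{"linear":[-0.5027,-0.2173,0.03],"twist":[0,0,0],"claw":0},{"linear":[-0.5027,-0.2173,0.03],"twist":[0,0,0],"claw":0},{"linear":[-0.5027,-0.2173,0.03],"twist":[0,0,0],"claw":0},{"linear":[-0.5027,-0.2173,0.03],"twist":[0,0,0],"claw":0},{"linear":[-0.5027,-0.2173,0.03],"twist":[0,0,0],"claw":0},{"linear":[-0.5027,-0.2173,0.03],"twist":[0,0,0],"claw":0},{"linear":[-0.5027,-0.2173,0.03],"twist":[0,0,0],"claw":0},{"linear":[-0.5027,-0.2173,0.03],"twist":[0,0,0],"claw":0},{"linear":[-0.5027,-0.2173,0.03],"twist":[0,0,0],"claw":0},{"linear":[-0.5027,-0.2173,0.03],"twist":[0,0,0],"claw":0},{"linear":[-0.5027,-0.2173,0.03],"twist":[0,0,0],"claw":0},{"linear":[-0.5027,-0.2173,0.03],"twist":[0,0,0],"claw":0},{"linear":[-0.5027,-0.2173,0.03],"twist":[0,0,0],"claw":0},{"linear":[-0.5027,-0.2173,0.03],"twist":[0,0,0],"claw":0}]' 20; python3 go.py
```

```text
time: 1.77
tool_pos: [0.5795, 0.165, 0.2017]
tcp_rot: [0.153, 0.988, 0.0, 0.0]
wrist_force: [0.2, 0.3, 0.3]
grip_width: -0.001
L [ -0.6  -1.  141.7]
M [ -8.9 -88.7 141.7]
R [ -17.1 -175.3  141.6]
1.7667 [0.5795 0.165  0.2017] [0.15 0.34 0.28] -0.0014143386462799605 [[-0.953, 0.303, 0.0], [0.303, 0.953, 0.0], [-0.0, 0.0, -1.0]]
```

```bash
python3 -m handwheel '[{"linear":[-0.001,-0.001,0.04],"twist":[0,0,0],"claw":0},{"linear":[-0.001,-0.001,0.08],"twist":[0,0,0],"claw":0},{"linear":[-0.001,-0.001,0.11],"twist":[0,0,0],"claw":0},{"linear":[-0.001,-0.001,0.125],"twist":[0,0,0],"claw":0},{"linear":[-0.001,-0.001,0.132],"twist":[0,0,0],"claw":0},{"linear":[-0.001,-0.001,0.134],"twist":[0,0,0],"claw":0},{"linear":[-0.001,-0.001,0.134],"twist":[0,0,0],"claw":0},{"linear":[-0.001,-0.001,0.134],"twist":[0,0,0],"claw":0}]'; python3 go.py
python3 - <<'E'
from rig import camera
import cv2
a=camera("side")["pixels"][150:320,220:420,::-1]
cv2.imwrite("pics/s1.png",cv2.resize(a,(700,595),interpolation=2))
E
```

```text
time: 2.43
tool_pos: [0.5814, 0.1631, 0.0688]
tcp_rot: [0.154, 0.988, 0.0, 0.001]
wrist_force: [0.2, 0.4, 0.3]
grip_width: 0.001
L [1.7 0.2 8.8]
M [ -6.7 -87.5   8.7]
R [ -15.  -174.1    8.6]
2.4333 [0.5814 0.1631 0.0688] [0.18 0.38 0.3 ] 0.0010020584953768946 [[-0.953, 0.304, 0.003], [0.304, 0.953, 0.0], [-0.002, 0.001, -1.0]]
```

View pics/s1.png

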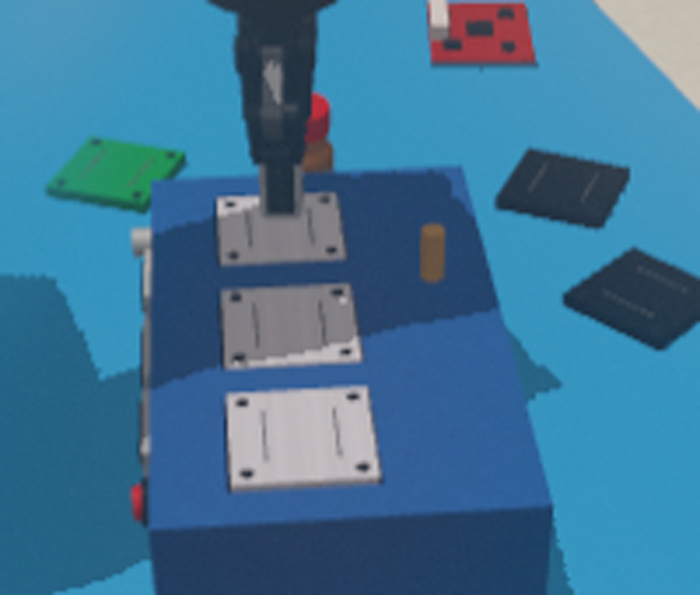

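The closed fingertip is at crop (282,212), over the middle of the left cover and clear of the post at (432,252). Now I creep down.

```bash
M="python3 -m handwheel"; f(){ grep -E 'tool_pos|wrist_force|time'; }
python3 -m handwheel '[{"linear":[0.001,0,0.003],"twist":[0,0,0],"claw":0},{"linear":[0.001,0,0.005],"twist":[0,0,0],"claw":0},{"linear":[0.001,0,0.005],"twist":[0,0,0],"claw":0},{"linear":[0.001,0,0.005],"twist":[0,0,0],"claw":0}]'|f
for i in 1 2 3; do :; done
python3 -m handwheel '[{"linear":[0,0,0.0015],"twist":[0,0,0],"claw":0},{"linear":[0,0,0.0015],"twist":[0,0,0],"claw":0},{"linear":[0,0,0.0015],"twist":[0,0,0],"claw":0}]'|f
python3 -m handwheel '[{"linear":[0,0,0.0015],"twist":[0,0,0],"claw":0},{"linear":[0,0,0.0015],"twist":[0,0,0],"claw":0},{"linear":[0,0,0.0015],"twist":[0,0,0],"claw":0}]'|f
```

```text
time: 2.82
tool_pos: [0.5797, 0.1632, 0.0624]
wrist_force: [0.9, 0.2, -0.5]
time: 3.07
tool_pos: [0.5797, 0.1632, 0.0607]
wrist_force: [0.1, -0.1, 0.6]
time: 3.32
tool_pos: [0.5799, 0.1633, 0.0601]
wrist_force: [-1.7, -0.7, 6.1]
```

The left cover makes stiff contact at the flush height (6 N at z≈0.060), so it is sound. I'll hold briefly, then lift and move to the middle one.

```bash
f(){ grep -E 'tool_pos|wrist_force|time'; }
python3 -m handwheel '[{"linear":[0,0,0.0003],"twist":[0,0,0],"claw":0},{"linear":[0,0,0.0003],"twist":[0,0,0],"claw":0},{"linear":[0,0,0.0003],"twist":[0,0,0],"claw":0}]'|f; python3 go.py
python3 -m handwheel '[{"linear":[0,0,-0.01],"twist":[0,0,0],"claw":0},{"linear":[0,0,-0.02],"twist":[0,0,0],"claw":0},{"linear":[-0.002,-0.03,-0.02],"twist":[0,0,0],"claw":0},{"linear":[-0.005,-0.06,-0.02],"twist":[0,0,0],"claw":0},{"linear":[-0.008,-0.08,-0.02],"twist":[0,0,0],"claw":0},{"linear":[-0.008,-0.088,-0.02],"twist":[0,0,0],"claw":0},{"linear":[-0.008,-0.088,-0.02],"twist":[0,0,0],"claw":0},{"linear":[-0.008,-0.088,-0.02],"twist":[0,0,0],"claw":0},{"linear":[-0.008,-0.088,-0.012],"twist":[0,0,0],"claw":0},{"linear":[-0.008,-0.088,-0.007],"twist":[0,0,0],"claw":0},{"linear":[-0.008,-0.088,-0.007],"twist":[0,0,0],"claw":0},{"linear":[-0.008,-0.088,-0.007],"twist":[0,0,0],"claw":0}]'|f; python3 go.py
```

```text
time: 3.57
tool_pos: [0.5799, 0.1632, 0.0601]
wrist_force: [-2.6, -1.5, 8.1]
L [0.3 0.5 0.1]
M [ -8.2 -87.2   0. ]
R [ -16.4 -173.8    0. ]
3.5667 [0.5799 0.1632 0.0601] [-2.57 -1.46  8.08] -0.00031278662395123634 [[-0.953, 0.304, 0.001], [0.304, 0.953, -0.0], [-0.001, 0.0, -1.0]]
time: 4.57
tool_pos: [0.5603, 0.0776, 0.0653]
wrist_force: [0.1, -0.4, -0.4]
L [ 7.6 88.   5.3]
M [-0.8  0.3  5.3]
R [ -9.  -86.2   5.4]
4.5667 [0.5603 0.0776 0.0653] [ 0.09 -0.36 -0.4 ] -0.00222158807329621 [[-0.953, 0.303, -0.001], [0.303, 0.953, 0.0], [0.001, -0.0, -1.0]]
```

```bash
f(){ grep -E 'tool_pos|wrist_force|time'; }
python3 -m handwheel '[{"linear":[-0.001,0,0.0015],"twist":[0,0,0],"claw":0},{"linear":[-0.001,0,0.003],"twist":[0,0,0],"claw":0},{"linear":[-0.001,0,0.003],"twist":[0,0,0],"claw":0},{"linear":[-0.001,0,0.003],"twist":[0,0,0],"claw":0}]'|f
python3 -m handwheel '[{"linear":[0,0,0.0015],"twist":[0,0,0],"claw":0},{"linear":[0,0,0.0015],"twist":[0,0,0],"claw":0},{"linear":[0,0,0.0015],"twist":[0,0,0],"claw":0}]'|f
python3 -m handwheel '[{"linear":[0,0,0.0015],"twist":[0,0,0],"claw":0},{"linear":[0,0,0.0015],"twist":[0,0,0],"claw":0},{"linear":[0,0,0.0015],"twist":[0,0,0],"claw":0}]'|f
python3 -m handwheel '[{"linear":[0,0,0.0005],"twist":[0,0,0],"claw":0},{"linear":[0,0,0.0005],"twist":[0,0,0],"claw":0},{"linear":[0,0,0.0005],"twist":[0,0,0],"claw":0}]'|f; python3 go.py
```

```text
time: 4.9
tool_pos: [0.5615, 0.0767, 0.063]
wrist_force: [-0.2, 0.1, -0.7]
time: 5.15
tool_pos: [0.5615, 0.0766, 0.0615]
wrist_force: [0.3, -0.2, 0.8]
time: 5.4
tool_pos: [0.5616, 0.0766, 0.0601]
wrist_force: [0.7, 0.6, 1.2]
time: 5.65
tool_pos: [0.5617, 0.0766, 0.0601]
wrist_force: [-2.6, -0.4, 6.3]
L [ 9.2 88.5  0.1]
M [0.8 0.9 0.1]
R [ -7.5 -85.7   0.1]
5.65 [0.5617 0.0766 0.0601] [-2.61 -0.37  6.3 ] 0.002079810281146813 [[-0.953, 0.304, 0.001], [0.304, 0.953, -0.0], [-0.001, 0.0, -1.0]]
```

The middle cover behaves the same: no force until z=0.0601, then stiff, so it is sound. Next the right cover.

```bash
f(){ grep -E 'tool_pos|wrist_force|time'; }
python3 -m handwheel '[{"linear":[0,0,0],"twist":[0,0,0],"claw":0},{"linear":[0,0,-0.01],"twist":[0,0,0],"claw":0},{"linear":[0,0,-0.02],"twist":[0,0,0],"claw":0},{"linear":[-0.002,-0.03,-0.02],"twist":[0,0,0],"claw":0},{"linear":[-0.005,-0.06,-0.02],"twist":[0,0,0],"claw":0},{"linear":[-0.0075,-0.08,-0.02],"twist":[0,0,0],"claw":0},{"linear":[-0.0075,-0.086,-0.02],"twist":[0,0,0],"claw":0},{"linear":[-0.0075,-0.086,-0.02],"twist":[0,0,0],"claw":0},{"linear":[-0.0075,-0.086,-0.02],"twist":[0,0,0],"claw":0},{"linear":[-0.0075,-0.086,-0.012],"twist":[0,0,0],"claw":0},{"linear":[-0.0075,-0.086,-0.007],"twist":[0,0,0],"claw":0},{"linear":[-0.0075,-0.086,-0.007],"twist":[0,0,0],"claw":0},{"linear":[-0.0075,-0.086,-0.007],"twist":[0,0,0],"claw":0}]'|f; python3 go.py
```

```text
time: 6.73
tool_pos: [0.5424, -0.0069, 0.0659]
wrist_force: [-0.4, -0.6, 0.3]
L [ 16.1 174.    5.9]
M [ 7.7 86.3  5.9]
R [-0.5 -0.2  5.9]
6.7333 [ 0.5424 -0.0069  0.0659] [-0.44 -0.64  0.33] -0.00010657763702827786 [[-0.953, 0.303, -0.001], [0.303, 0.953, 0.0], [0.001, -0.0, -1.0]]
```

```bash
f(){ grep -E 'tool_pos|wrist_force|time'; }
python3 -m handwheel '[{"linear":[0,-0.0005,0.001],"twist":[0,0,0],"claw":0},{"linear":[0,-0.0005,0.002],"twist":[0,0,0],"claw":0},{"linear":[0,-0.0005,0.002],"twist":[0,0,0],"claw":0},{"linear":[0,-0.0005,0.002],"twist":[0,0,0],"claw":0}]'|f
python3 -m handwheel '[{"linear":[0,0,0.0015],"twist":[0,0,0],"claw":0},{"linear":[0,0,0.0015],"twist":[0,0,0],"claw":0},{"linear":[0,0,0.0015],"twist":[0,0,0],"claw":0}]'|f
python3 -m handwheel '[{"linear":[0,0,0.0015],"twist":[0,0,0],"claw":0},{"linear":[0,0,0.0015],"twist":[0,0,0],"claw":0},{"linear":[0,0,0.0015],"twist":[0,0,0],"claw":0}]'|f
python3 -m handwheel '[{"linear":[0,0,0.001],"twist":[0,0,0],"claw":0},{"linear":[0,0,0.001],"twist":[0,0,0],"claw":0},{"linear":[0,0,0.001],"twist":[0,0,0],"claw":0}]'|f; python3 go.py
```

```text
time: 7.07
tool_pos: [0.5424, -0.008, 0.0646]
wrist_force: [0.4, 0.4, -0.0]
time: 7.32
tool_pos: [0.5424, -0.0081, 0.063]
wrist_force: [0.5, 0.5, 0.2]
time: 7.57
tool_pos: [0.5425, -0.0081, 0.0617]
wrist_force: [0.3, -0.4, 2.1]
time: 7.82
tool_pos: [0.5425, -0.0081, 0.0606]
wrist_force: [-1.1, 0.5, 2.5]
L [ 16.7 175.1   0.6]
M [ 8.3 87.4  0.6]
R [-0.   0.8  0.6]
7.8167 [ 0.5425 -0.0081  0.0606] [-1.09  0.5   2.45] -0.0018289190061158184 [[-0.953, 0.304, 0.0], [0.304, 0.953, -0.0], [-0.0, -0.0, -1.0]]
```

The right cover pushes back with about 2 N from z≈0.062 and sinks, so it is the rocking one. I keep pressing to about 10 N.

```bash
f(){ grep -E 'tool_pos|wrist_force|time'; }
python3 -m handwheel '[{"linear":[0,0,0.0008],"twist":[0,0,0],"claw":0},{"linear":[0,0,0.0008],"twist":[0,0,0],"claw":0},{"linear":[0,0,0.0008],"twist":[0,0,0],"claw":0},{"linear":[0,0,0.0008],"twist":[0,0,0],"claw":0}]'|f
python3 -m handwheel '[{"linear":[0,0,0.0004],"twist":[0,0,0],"claw":0},{"linear":[0,0,0.0004],"twist":[0,0,0],"claw":0},{"linear":[0,0,0.0004],"twist":[0,0,0],"claw":0},{"linear":[0,0,0.0004],"twist":[0,0,0],"claw":0}]'|f
```

```text
time: 8.15
tool_pos: [0.5425, -0.0081, 0.0601]
wrist_force: [0.1, 0.6, 5.5]
time: 8.48
tool_pos: [0.5425, -0.0081, 0.06]
wrist_force: [-2.7, 0.2, 9.5]
```

Run:
```python
from rig import r,camera
import cv2
for i in range(12):
    c=camera("side");s=r.sense();print(s["time"].__round__(2),s["wrist_force"].round(1),s["tool_pos"][2].round(4))
a=c["pixels"][150:320,220:420,::-1]
cv2.imwrite("pics/s2.png",cv2.resize(a,(700,595),interpolation=2))
```

```text
8.53 [-3.2  0.7  9.6] 0.06
8.58 [-2.1 -0.3  8.9] 0.0601
8.63 [-2.1 -0.2  9.4] 0.0601
8.68 [-1.6  1.2 10.2] 0.06
8.73 [-1.4  0.1  9.3] 0.06
8.78 [-2.2  0.4  9.3] 0.06
8.83 [-2.   0.6 10.3] 0.06
8.88 [-2.7  0.4 10.6] 0.0601
8.93 [-2.3 -0.   9.8] 0.06
8.98 [-3.  -0.7  9.8] 0.0601
9.03 [-2.   0.5  9.2] 0.06
9.08 [-2.9  0.4  8.7] 0.06
```

View pics/s2.png

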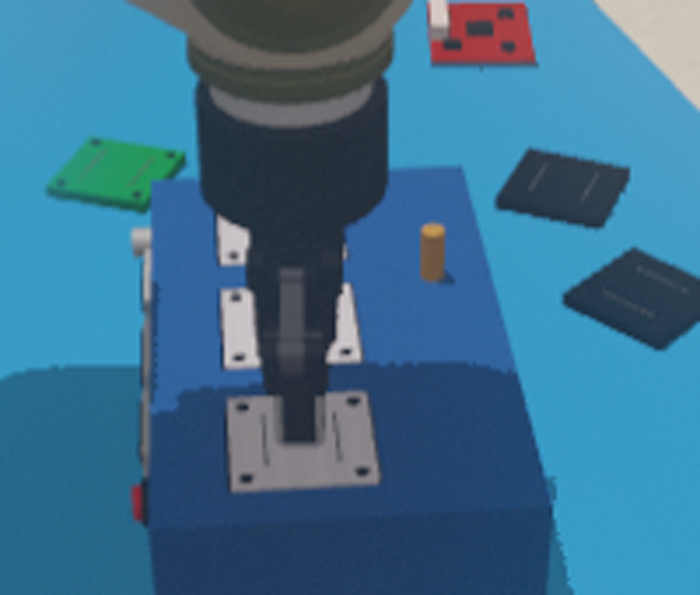

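The fingertip at crop (301,440) sits at the middle of the right cover, which now looks flush. The post at (432,252) hasn't moved. Force is steady at about 9.5 N, so I hand in.

```bash
python3 -c "
from rig import r
print(r.finish_job())"
```

```text
the job is handed in; nothing more can be done
None
```

The right cover is the one that rocks. I handed the job in with the arm still holding it down; no verdict is reported.

- **Tests:** I pressed each cover at its centre with the closed fingertip, left to right. The left cover was stiff at the flush height, at z ≈ 60.1 mm with 6–8 N. The middle one was stiff at the same height, with about 6 N. The right one gave way from about 62 mm at 2–2.5 N, then went stiff at 60.0 mm.
- **Last checks:** The hold was steady at 8.7–10.6 N over half a second, with the fingertip at z = 60.0–60.1 mm. The side picture shows the right cover flush and the post where it was.
- **Not measured:** I judged the cover's levelness only from the fingertip height and the picture. In that last crop the jar is hidden behind the arm and the driver lies outside it, but the arm never went near either.

No check failed or disagreed.

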